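# Open the touch-latch cup cupboard at the water station

### The arm

A 6-joint arm with a two-finger parallel gripper is mounted at the origin on the work surface. World frame = base frame: x ahead of the robot, y to its left, z up, the work surface at z = 0. Lengths are in m, angles in rad, forces in N, time in s.
With the tool pointing down it reaches from about 0.35 to 0.8 m from the base axis. Payload 7.3 kg.
Tool frame: the origin (TCP) lies between the finger pads; the fingertips stand 14 mm ahead of it and the grasp point (between the pads) lies 5 mm behind it; x points along the fingers, y is the direction in which the jaws open and shut, and the axes are right-handed (so a half turn about x gives the same grasp; the last joint's range is limited). The gripper opens to 85 mm and grips with 20 to 120 N. Pads are 22 mm wide; open, the fingers measure 114 mm over their backs; the gripper's body (76 mm by 85 mm) begins 54 mm behind the grasp point. The pads swing forward as they close: fully open they stand 13 mm farther back than shut.
Start: joints at [-1.309, 0.342, 1.524, -0, 1.275, -0.146], TCP at [0.208, -0.482, 0.245] pointing down, gripper open.
Joint ranges: [-2.53, 2.53], [-0.77, 2.02], [0.04, 2.7], [-1, 4.14], [0.28, 2.66], [-3.11, 3.11]. Speed limits (rad/s): [2.57, 2.57, 3.14, 3.14, 3.14, 3.14].

### API

Orientations are given as a 3x3 rotation matrix whose columns are the frame's x, y, z axes.
In Python, from station import arm, grab_frame, order gives the robot as it stands.
- The arm moves only by the tool carry_out, never from a script. Its argument "commands" is a list of rows, each a list of 3 entries, a list of its own where there are three numbers: the shift along the tool's x, y, z in cm, then the turn, a rotation vector about the tool's x, y, z in rad, then the finger opening in cm, from 0 to 8.54. In form: [[[x, y, z], [ax, ay, az], fingers], ...]. A call has 1 to 5 rows; each row is the pose to reach, as a shift and turn from the pose commanded when the call began, along the tool's axes at that moment; what a row does not reach only later rows make up. A row lasts 1/12 s, in which the tool goes at most 41.7 mm and 7.16 degrees, less where a joint would pass 70% of its speed; a pose out of reach is approached as far as the arm can. A call with a gripper value outside its range is refused whole. The fingers move at their own pace and stop on an object; the grip force is fixed at half the most. Time passes only in rows, so rows that repeat a pose let the fingers close. It gives the time, the measured TCP pose, the force and the opening at its end, in the units of the state.
- arm.get_state(): the state, without advancing time (a new reading comes with each control period).
- grab_frame(name): name is "scene" or "top" or "wrist"; returns a dict with "color" (420x560x3 uint8, blue, green, red), "fx", "fy", "cx", "cy" (pixels), "eye" and "orientation" of the camera in the world. Camera axes: x right, y down, z forward; pixel columns grow to the right and rows downward; lengths in m; the calibration is good to about 2 mm. A picture is of the moment at which its call begins. There is no depth.
- order.close_job(): hands the job in, once; it reports no verdict.
The state is a dict: "t": time; "joints": joint angles; "joint_velocities": joint speeds; "tau": joint torques, N m; "tcp_pos": TCP position; "orientation": TCP orientation; "wrist_force": force on the tool from outside, world axes, zero at the start; "torque": the same for the moment, N m; "finger_gap": finger opening in m.
Only numpy, scipy, OpenCV 4.12 (cv2) and the standard library are available. Lean on these libraries where they do the work, as an engineer would, in place of code of your own. Each camera call takes 0.05 s, during which the arm holds its last target. There are 200 camera calls.

### The job

Open the wider of the two small wooden cupboards so that the clean cups inside can be taken, without gripping or lifting anything. First slide the upturned tumbler that stands in front of its door along the counter until it is clear of the door's swing; then press the door near its free edge until the touch latch lets go and it springs ajar, and push it wide open from behind. Keep the tumbler upright, and leave the narrow cupboard shut and everything else where it stands.

Things in the scene. Friction and masses are not known exactly. Their poses are not given: they have to be found in the camera images.
- cup: Wider cupboard: pine box 240 mm wide, 200 deep, 170 high, one handleless pine door over its whole front, 236 wide, 156 high, 16 thick; from above, the strip along the top's front edge. Fixed; the other cupboard is 170 mm wide; either may be the left one. Origin: centre of the underside; +x to its back, +y to its hinge side (left for someone facing the door), z up; its front edge is at x = -100 mm.
- cup_hinge (a point): On the wide door's upright hinge line, at the inner face and top edge of the door (168 mm up). Axes as cup. Shut, the door runs 236 mm from here along -y, its outer face 16 mm out (-x), the cupboard's front edge 6 mm in (+x). Opening, the free edge swings out to -x and sweeps 237 mm about this point; past a right angle, at its stop, it reaches 93 mm to the +y side.
- cup_press (a point): Point on the wide door's outer face, moving with it: 30 mm from the free edge and 35 mm below the top edge, 133 mm above the counter. A good place to press, straight into the cupboard (+x of cup). The catch and a plunger sit behind it, 60 mm above the counter; the upper 90 mm behind the door is free of them.
- cup_door (a joint): Wide door's angle, rad: 0 latched shut, negative pressed in, to 1.9 open (stop). Pressed in 3 mm at the press point (-0.014, 4 to 5 N; stop at -0.022, 6 N) the catch frees; as the finger withdraws a spring drives the door to about 0.3 in half a second, 70 mm at the free edge. Then it turns freely and stays where put. The catch does not engage again: pushed shut, it springs ajar.
- caddy_door (a joint): Angle of the narrow cupboard's door (same kind of latch), rad. 0 shut, negative pressed, positive open. To stay shut.
- caddy: Narrow cupboard, same pine, 170 mm wide, 200 mm deep, 170 mm high, fixed, beside the wide one and facing about the same way. Origin: centre of its underside; +x towards its back, z up. Its door is 16 mm thick and its outer face 122 mm in front (-x) of the origin.
- tumbler: The tumbler to slide aside: clear, upturned, 75 mm tall, 72 mm across its rim (at the bottom, on the counter) narrowing to 54 mm at the top, 100 to 200 g, standing alone on the counter about 100 mm in front of the wide door. Origin: centre of its underside, z up.
- glass0: Upturned tumbler of the same kind on the white tray at the far left; leave. Origin: centre of its underside.
- glass1: As glass0; leave.
- glass2: As glass0; leave.
- tin: Steel tea tin, 75 mm across and 104 mm tall, on the back half of the wide cupboard's top; leave. Origin: centre of its underside.
- sugar: Lidded white sugar bowl, 80 mm across and 86 mm tall, on the back half of the narrow cupboard's top; leave. Origin: centre of its underside.
- chopsticks: Pair of dark chopsticks, 228 mm long and 8 mm high, lying on the counter near the robot; leave. Origin: middle of its underside, x along it.
- pitcher: Steel water pitcher, 112 mm across, 205 mm tall, at the far right; leave. Origin: centre of its underside.
- coasters: Open dark steel holder with a white block of coasters, 110 x 150 mm, 93 mm tall, at the near right; leave. Origin: centre of its underside.
Mind the look-alikes: they are no part of the job. What is shaped like the tumbler but black or orange is not meant.

How it is judged:
On the way, in this order (a step that is already met when the one before it is completed fails the run):
1. the tumbler stands clear of the wide door's swing, the door still latched ((horizontal distance between tumbler and cup_hinge above 0.275 m or y of tumbler in the frame of cup_hinge above 0.06 m) and angle between tumbler's own z axis and vertical below 0.1 rad and value of joint cup_door below 0.03 rad), for 0.2 s.
2. the touch latch has let go and the wide door stands ajar (value of joint cup_door above 0.2 rad), for 0.2 s.
At the end, for the whole second after the job is handed in: The wide door is open at least 75 degrees (1.3 rad), at rest; the tumbler stands upright on the counter, its centre over 275 mm from the hinge line (or over 60 mm past it on the hinge side); the narrow door is shut; all else is within 40 mm of where it was (value of joint cup_door above 1.3 rad and velocity of joint cup_door between -0.1 and 0.1 rad/s and value of joint caddy_door between -0.02 and 0.03 rad and (horizontal distance between tumbler and cup_hinge above 0.275 m or y of tumbler in the frame of cup_hinge above 0.06 m) and height (world z) of tumbler below 0.01 m and angle between tumbler's own z axis and vertical below 0.1 rad and linear speed of tumbler below 0.03 m/s and distance of each of glass0, glass1, glass2, tin, sugar, chopsticks, pitcher, coasters from where it was at the start of the episode below 0.04 m); the robot touches nothing.
It fails at once if the tumbler was lifted off the counter (15 mm) or tipped (0.35 rad) (height (world z) of tumbler above 0.015 m or angle between tumbler's own z axis and vertical above 0.35 rad).
It fails at once if the tumbler was gripped or struck hard (25 N) (contact force between the fingers and tumbler above 25 N).
It fails at once if the door was gripped or rammed (40 N) (contact force between the fingers and cup above 40 N).
It fails at once if the narrow cupboard was opened (value of joint caddy_door above 0.05 rad).
It fails at once if another thing was moved more than 40 mm or tipped over (distance of any of glass0, glass1, glass2, tin, sugar, chopsticks, pitcher, coasters from where it was at the start of the episode above 0.04 m or angle between any of glass0, glass1, glass2, tin, sugar, chopsticks, pitcher, coasters's own z axis and vertical above 0.5 rad).
It also fails if it takes over 67 s, if anything falls off the work surface, if the arm or the gripper's body presses on something with over 40 N, if the wrist force passes 120 N, or if a joint passes its speed limit or range.

## Working session

There is one attempt and no reset: what is moved stays moved. The work goes in short steps, Python scripts to look and compute and a tool call to move; the robot and the scene stay as the last step left them, time stands still between calls to the robot, and variables do not carry over. Pictures are saved under pics/ and viewed, about 8 in all and at most 12, crops included, and the job is handed in when it is done.

Besides the shell and the picture viewer there is one more tool, called after ">>>" as name([rows], argument=value, ...), one row to a line, values as JSON. carry_out: Moves the arm, as the interface text tells. Its arguments: {"type":"object","properties":{"commands":{"type":"array"}},"required":["commands"]}

```bash
mkdir -p pics; cat > h.py <<'E'
import numpy as np, cv2, json
from station import arm, grab_frame, order
def snap(n,f):
    g=grab_frame(n); cv2.imwrite('pics/'+f+'.png',g['color']); 
    np.savez('pics/'+f+'.npz',**{k:np.array(v) for k,v in g.items()}); return g
def load(f): return dict(np.load('pics/'+f+'.npz'))
def ray(g,u,v,z):
    d=np.array(g['orientation'])@np.array([(u-g['cx'])/g['fx'],(v-g['cy'])/g['fy'],1]); e=np.array(g['eye'])
    return e+d*(z-e[2])/d[2]
def proj(g,p):
    c=np.array(g['orientation']).T@(np.array(p)-g['eye']); return [g['fx']*c[0]/c[2]+g['cx'],g['fy']*c[1]/c[2]+g['cy']]
E
python3 - <<'E'
from h import *
a=snap('top','top0');b=snap('scene','sc0')
for g in(a,b):print(g['fx'],g['cx'],g['cy'],g['eye'],np.round(g['orientation'],3))
s=arm.get_state();print(s['t'],s['tcp_pos'],np.round(s['orientation'],3),s['finger_gap'])
E
```

```text
413.3722257870626 283.0863044228671 207.40269819042663 [0.41582436 0.04406389 1.33935885] [[ 0.025 -0.995  0.099]
 [-1.    -0.026 -0.005]
 [ 0.007 -0.099 -0.995]]
480.0229877466536 282.07876335946247 210.52981039032414 [0.93519178 0.71295649 1.34616746] [[-0.869  0.407 -0.28 ]
 [ 0.494  0.727 -0.476]
 [ 0.009 -0.552 -0.833]]
0.1 [ 0.20816204 -0.48162916  0.24470261] [[-0.     0.397 -0.918]
 [ 0.001 -0.918 -0.397]
 [-1.    -0.001 -0.   ]] 0.08542312848803874
```

View pics/top0.png

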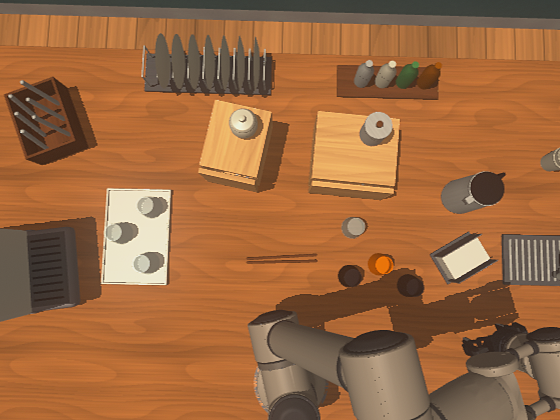

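View pics/sc0.png

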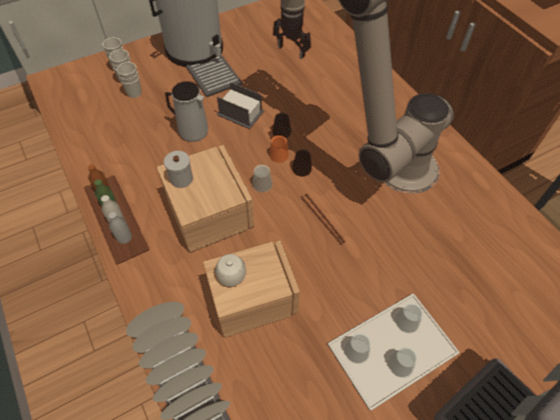

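Both views show the wide cupboard on the right, at top px (310–400, 110–197), and the narrow one at (200–270, 100–188). Tumbler candidates in the top view:
- Clear, alone at (354,227)
- Black at (349,275) and (410,285)
- Orange at (380,264)
- Three on the tray at (149,205), (121,232) and (149,262)

I choose (354,227) because it is clear and stands alone in front of the wide door.

```bash
python3 - <<'E'
from h import *
c=cv2.imread('pics/top0.png')[100:300,235:435]
cv2.imwrite('pics/crop0.png',cv2.resize(c,(600,600),interpolation=cv2.INTER_CUBIC))
g=load('top0')
for n,u,v,z in[('tum top',354.5,224,.075),('black',350,273,.075),('black2',411,283,.075),('orange',380,262,.075),('chopL',247,261,.004),('chopR',316,257,.004),('caddy BL',214,101,.17),('BR',271,108,.17),('FL',201,172,.17),('coast',462,257,.05)]:
  print(n,ray(g,u,v,z).round(3))
E
```

```text
tum top [ 0.497 -0.182  0.075]
black [ 0.348 -0.17   0.075]
black2 [ 0.322 -0.355  0.075]
orange [ 0.383 -0.261  0.075]
chopL [0.374 0.149 0.004]
chopR [ 0.392 -0.072  0.004]
caddy BL [0.839 0.247 0.17 ]
BR [0.822 0.081 0.17 ]
FL [0.628 0.276 0.17 ]
coast [ 0.404 -0.522  0.05 ]
```

View pics/crop0.png

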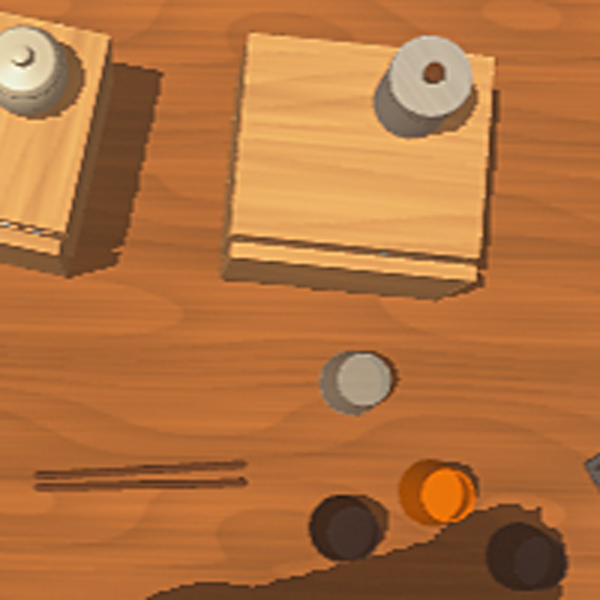

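The crop confirms it: the clear tumbler's top disc is at crop (364,380), and the wide door strip runs from (229,255) to (477,281).

```bash
cat >> h.py <<'E'
def cr(u,v): return 235+u/3-.33,100+v/3-.33
E
python3 - <<'E'
from h import *
g=load('top0')
P={k:ray(g,*cr(u,v),z) for k,u,v,z in[('BL',248,33,.17),('BR',495,57,.17),('FL',232,237,.17),('FR',482,262,.17),('DL',229,255,.168),('DR',477,281,.168)]}
for k in P:print(k,P[k].round(4))
t1=ray(g,*cr(364,380),.075); print('tum',t1)
s=load('sc0'); print('tum proj in scene top/base',proj(s,t1),proj(s,[t1[0],t1[1],0]))
# scene cupboard check
for k in P: print(k,np.round(proj(s,P[k]),1))
ex=np.mean([P['BL']-P['FL'],P['BR']-P['FR']],0); ey=np.mean([P['BL']-P['BR'],P['FL']-P['FR'],P['DL']-P['DR']],0)
print(np.linalg.norm(ex),np.linalg.norm(ey)); a1=np.arctan2(ex[1],ex[0]); a2=np.arctan2(-ey[0],ey[1]); yaw=.4*a1+.6*a2; print(a1,a2,yaw)
X=np.array([np.cos(yaw),np.sin(yaw)]);Y=np.array([-X[1],X[0]])
C=np.mean([P[k][:2] for k in('BL','BR','FL','FR')],0)
D=(P['DL'][:2]+P['DR'][:2])/2; print('C',C,'door mid rel',(D-C)@X,(D-C)@Y)
H=C-X*.106+Y*.118; pr=C-X*.122-Y*(.118-.03); print('hinge',H,'press',pr,'tum in hinge',(t1[:2]-H)@X,(t1[:2]-H)@Y)
np.savez('cup.npz',C=C,X=X,Y=Y,H=H,press=pr,tum=t1[:2])
o=arm.get_state()['orientation']; z=np.array(o)[:2,2]; print('turn about tool x to get tool z=-X:',-(np.arctan2(-X[1],-X[0])-np.arctan2(z[1],z[0])))
E
```

```text
BL [ 0.8182 -0.0542  0.17  ]
BR [ 0.8009 -0.2944  0.17  ]
FL [ 0.6174 -0.0423  0.17  ]
FR [ 0.5996 -0.2814  0.17  ]
DL [ 0.6003 -0.0399  0.168 ]
DR [ 0.5814 -0.2771  0.168 ]
tum [ 0.48956447 -0.18690718  0.075     ]
tum proj in scene top/base [np.float64(261.503231255155), np.float64(170.76606955268224)] [np.float64(262.06792430842887), np.float64(184.1213700191491)]
BL [181.7 225.9]
BR [156.4 166.5]
FL [245.8 200.8]
FR [216.8 145.4]
DL [251.3 199.5]
DR [222.5 144.6]
0.20145429501956544 0.2394838738450433
-0.06177694461146706 -0.07519393815253227 -0.06982714073610619
C [ 0.70901756 -0.16809517] door mid rel -0.11854119731737377 0.001279282997681176
hinge [ 0.61150878 -0.04298706] press [ 0.58117507 -0.24736873] tum in hinge -0.11160578119755601 -0.15207749320246952
turn about tool x to get tool z=-X: -5.805500146061201
```

Measured in world (x, y): hinge (0.612, -0.043), press point (0.581, -0.247), tumbler (0.490, -0.187), cupboard yaw about -0.07. The tumbler needs to go about 125 mm toward -y. I'll move to its left with the jaws part open, to cradle it without gripping.

>>> carry_out([
  [[0,-1.5,-2.7],[0,0,0],3.5],
  [[0,-3.1,-5.4],[0,0,0],3.5],
  [[0,-4.7,-8.2],[0,0,0],3.5],
  [[0,-6.2,-10.9],[0,0,0],3.5],
  [[0,-7.8,-13.6],[0,0,0],3.5],
])

```text
t: 0.52
tcp_pos: [0.3027, -0.3551, 0.245]
orientation: [[-0.0, 0.396, -0.918], [0.001, -0.918, -0.396], [-1.0, -0.001, 0.0]]
wrist_force: [-0.1, -0.5, 0.2]
finger_gap: 0.0352
```

>>> carry_out([
  [[0,-1.5,-2.7],[0,0,0],3.5],
  [[0,-3.1,-5.4],[0,0,0],3.5],
  [[0,-4.7,-8.2],[0,0,0],3.5],
  [[0,-6.2,-10.9],[0,0,0],3.5],
  [[0,-7.8,-13.6],[0,0,0],3.5],
])

```text
t: 0.93
tcp_pos: [0.3966, -0.2294, 0.2451]
orientation: [[-0.0, 0.397, -0.918], [0.0, -0.918, -0.397], [-1.0, -0.0, 0.0]]
wrist_force: [1.1, -0.1, 0.9]
finger_gap: 0.0351
```

>>> carry_out([
  [[0,-1.5,-2.7],[0,0,0],3.5],
  [[0,-3.1,-5.4],[0,0,0],3.5],
  [[0,-4.7,-8.2],[0,0,0],3.5],
  [[0,-6.2,-10.9],[0,0,0],3.5],
  [[0,-7.8,-13.6],[0,0,0],3.5],
])

```text
t: 1.35
tcp_pos: [0.4906, -0.1039, 0.245]
orientation: [[-0.001, 0.397, -0.918], [0.0, -0.918, -0.397], [-1.0, -0.0, 0.0]]
wrist_force: [0.5, -0.4, 0.3]
finger_gap: 0.0354
```

>>> carry_out([
  [[0,0,0],[-0.116,0,0],3.5],
  [[0,0,0],[-0.232,0,0],3.5],
  [[0,0,0],[-0.348,0,0],3.5],
  [[0,0,0],[-0.465,0,0],3.5],
  [[0,0,0],[-0.581,0,0],3.5],
])

```text
t: 1.77
tcp_pos: [0.4898, -0.1051, 0.2449]
orientation: [[-0.001, 0.839, -0.545], [0.0, -0.545, -0.839], [-1.0, -0.001, 0.0]]
wrist_force: [0.1, 0.8, -0.1]
finger_gap: 0.0349
```

>>> carry_out([
  [[0,0,0],[-0.116,0,0],3.5],
  [[0,0,0],[-0.232,0,0],3.5],
  [[0,0,0],[-0.348,0,0],3.5],
  [[0,0,0],[-0.465,0,0],3.5],
  [[0,0,0],[-0.581,0,0],3.5],
])

```text
t: 2.18
tcp_pos: [0.4897, -0.1053, 0.2449]
orientation: [[-0.001, 1.0, 0.005], [0.0, 0.005, -1.0], [-1.0, -0.001, -0.0]]
wrist_force: [-0.4, -0.8, -0.6]
finger_gap: 0.0349
```

```bash
python3 - <<'E'
from h import *
s=arm.get_state();print(s['t'],s['tcp_pos'],np.round(s['orientation'],3),s['finger_gap'],np.round(s['joints'],2),np.round(s['wrist_force'],1))
E
```

```text
2.1833 [ 0.48974442 -0.10525291  0.24490264] [[-0.001  1.     0.005]
 [ 0.     0.005 -1.   ]
 [-1.    -0.001 -0.   ]] 0.03487823274796853 [-0.36  0.3   1.59 -0.    1.26 -0.37] [-0.4 -0.8 -0.6]
```

>>> carry_out([
  [[2.5,0,0],[0,0,0],3.5],
  [[5,0,0],[0,0,0],3.5],
  [[7.5,0,0],[0,0,0],3.5],
  [[10,0,0],[0,0,0],3.5],
  [[12.5,0,0],[0,0,0],3.5],
])

```text
t: 2.6
tcp_pos: [0.4896, -0.1052, 0.119]
orientation: [[-0.0, 1.0, -0.001], [0.0, -0.001, -1.0], [-1.0, -0.0, -0.0]]
wrist_force: [0.1, -0.0, -0.1]
finger_gap: 0.0352
```

>>> carry_out([
  [[2,0,0],[0,0,0],3.5],
  [[4,0,0],[0,0,0],3.5],
  [[6,0,0],[0,0,0],3.5],
  [[7.5,0,0],[0,0,0],3.5],
  [[8.5,0,0],[0,0,0],3.5],
])

```text
t: 3.02
tcp_pos: [0.489, -0.105, 0.0334]
orientation: [[-0.003, 1.0, -0.001], [0.001, -0.001, -1.0], [-1.0, -0.003, -0.001]]
wrist_force: [-0.4, -0.0, 0.7]
finger_gap: 0.0351
```

```bash
python3 - <<'E'
from h import *
a=snap('scene','sc1')['color'];c=a[90:300,140:420]; cv2.imwrite('pics/v1.png',cv2.resize(c,(800,600),interpolation=cv2.INTER_CUBIC))
E
```

```text
(no output)
```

View pics/v1.png

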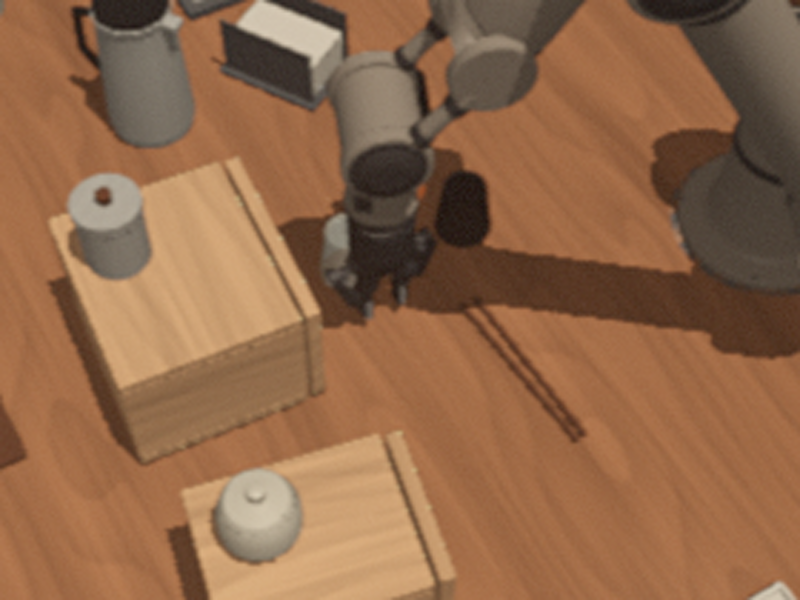

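The picture shows the fingers on the counter at (370,300), beside the tumbler at (340,245) and clear of the chopsticks. I'll push slowly.

>>> carry_out([
  [[0,0,0.8],[0,0,0],3.5],
  [[0,0,1.6],[0,0,0],3.5],
  [[0,0,2.4],[0,0,0],3.5],
  [[0,0,3.2],[0,0,0],3.5],
  [[0,0,3.8],[0,0,0],3.5],
])

```text
t: 3.48
tcp_pos: [0.4904, -0.145, 0.0361]
orientation: [[0.002, 1.0, -0.002], [-0.001, -0.002, -1.0], [-1.0, 0.002, 0.001]]
wrist_force: [0.1, -0.3, 0.1]
finger_gap: 0.0352
```

>>> carry_out([
  [[0,0,0.6],[0,0,0],3.5],
  [[0,0,1.2],[0,0,0],3.5],
  [[0,0,1.8],[0,0,0],3.5],
  [[0,0,2.4],[0,0,0],3.5],
  [[0,0,3],[0,0,0],3.5],
])

```text
t: 3.9
tcp_pos: [0.4899, -0.1738, 0.0354]
orientation: [[0.0, 1.0, -0.001], [0.0, -0.001, -1.0], [-1.0, 0.0, -0.0]]
wrist_force: [0.1, 1.3, 2.1]
finger_gap: 0.0347
```

>>> carry_out([
  [[0,0,0.8],[0,0,0],3.5],
  [[0,0,1.6],[0,0,0],3.5],
  [[0,0,2.4],[0,0,0],3.5],
  [[0,0,3.2],[0,0,0],3.5],
  [[0,0,4],[0,0,0],3.5],
])

```text
t: 4.32
tcp_pos: [0.4899, -0.2142, 0.0354]
orientation: [[0.0, 1.0, -0.001], [-0.0, -0.001, -1.0], [-1.0, 0.0, 0.0]]
wrist_force: [-1.0, 2.2, 3.8]
finger_gap: 0.035
```

```bash
python3 - <<'E'
from h import *
a=snap('scene','sc2')['color'];c=a[90:300,140:420]; cv2.imwrite('pics/v2.png',cv2.resize(c,(800,600),interpolation=cv2.INTER_CUBIC))
print(arm.get_state()['tcp_pos'],arm.get_state()['t'])
E
```

```text
[ 0.49011997 -0.21566779  0.03542191] 4.3667
```

View pics/v2.png

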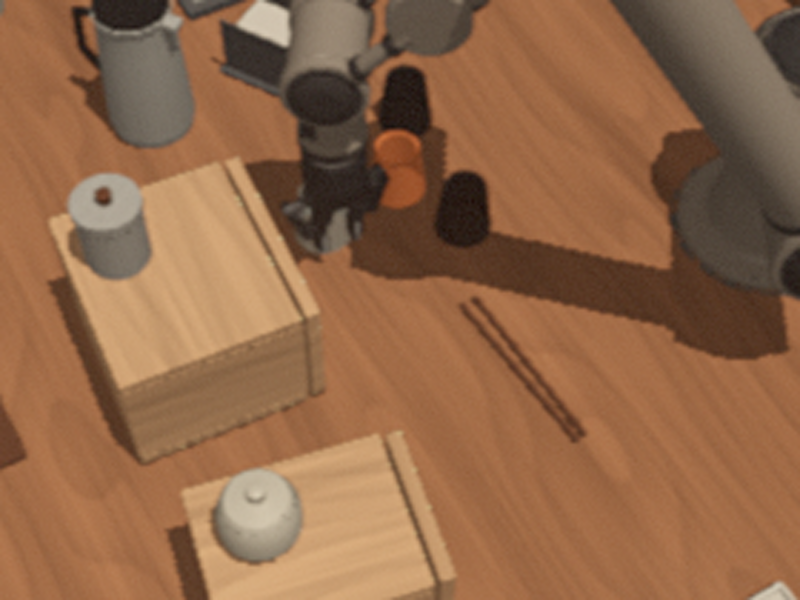

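The tumbler is sliding in the cradle, seen between the fingers at (335,225). It is upright and clear of the orange one. I'll continue.

>>> carry_out([
  [[0,0,0.8],[0,0,0],3.5],
  [[0,0,1.6],[0,0,0],3.5],
  [[0,0,2.4],[0,0,0],3.5],
  [[0,0,3.2],[0,0,0],3.5],
  [[0,0,4],[0,0,0],3.5],
])

```text
t: 4.78
tcp_pos: [0.4898, -0.2542, 0.0353]
orientation: [[0.0, 1.0, -0.001], [-0.0, -0.001, -1.0], [-1.0, 0.0, 0.0]]
wrist_force: [-0.5, 2.3, 2.8]
finger_gap: 0.0352
```

>>> carry_out([
  [[0,0,0.8],[0,0,0],3.5],
  [[0,0,1.5],[0,0,0],3.5],
  [[0,0,2.1],[0,0,0],3.5],
  [[0,0,2.6],[0,0,0],3.5],
  [[0,0,2.9],[0,0,0],3.5],
])

```text
t: 5.2
tcp_pos: [0.4898, -0.2831, 0.0353]
orientation: [[0.0, 1.0, -0.001], [-0.0, -0.001, -1.0], [-1.0, 0.0, 0.0]]
wrist_force: [-0.5, 3.3, 3.4]
finger_gap: 0.0347
```

>>> carry_out([
  [[0,0,-0.5],[0,0,0],3.5],
  [[0,0,-1.5],[0,0,0],3.5],
  [[0,0,-3],[0,0,0],3.5],
  [[0,0,-4.5],[0,0,0],3.5],
  [[0,0,-6],[0,0,0],3.5],
])

```text
t: 5.62
tcp_pos: [0.4895, -0.22, 0.0352]
orientation: [[-0.001, 1.0, -0.0], [0.0, -0.0, -1.0], [-1.0, -0.001, -0.0]]
wrist_force: [-0.3, -0.6, -0.1]
finger_gap: 0.0348
```

>>> carry_out([
  [[-3,0,0],[0,0,0],0],
  [[-6.5,0,0],[0,0,0],0],
  [[-10,0,0],[0,0,0],0],
  [[-13,0,0],[0,0,0],0],
  [[-15,0,0],[0,0,0],0],
])

```text
t: 6.03
tcp_pos: [0.4907, -0.2209, 0.1886]
orientation: [[0.003, 1.0, 0.001], [-0.002, 0.001, -1.0], [-1.0, 0.003, 0.002]]
wrist_force: [-0.1, -0.3, 0.8]
finger_gap: 0.0
```

```bash
python3 - <<'E'
from h import *
a=snap('scene','sc3')['color'];c=a[60:270,140:420]; cv2.imwrite('pics/v3.png',cv2.resize(c,(800,600),interpolation=cv2.INTER_CUBIC))
snap('top','top3')
s=arm.get_state();print(s['tcp_pos'],s['t'],s['finger_gap'],s['wrist_force'])
E
```

```text
[ 0.49155722 -0.22161835  0.18917998] 6.1333 0.00018786978540878167 [ 0.3952842   0.39241279 -0.95784304]
```

View pics/v3.png

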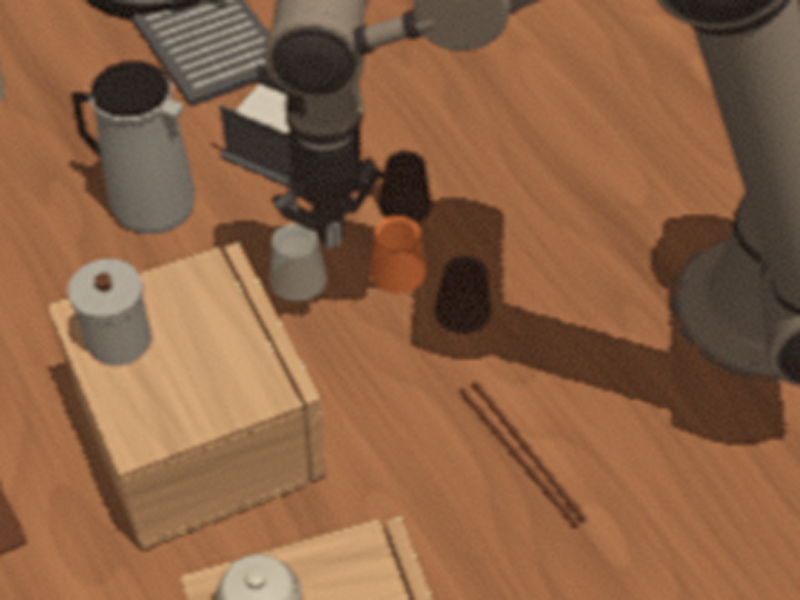

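The tumbler stands upright at crop (297,265), with its top disc at about (296,243).

```bash
python3 - <<'E'
from h import *
k=np.load('cup.npz'); s=load('sc3'); H,X,Y=k['H'],k['X'],k['Y']
t=ray(s,140+296/2.857,60+243/2.857,.075); b=ray(s,140+298/2.857,60+275/2.857,0)
print(t,b,np.linalg.norm(t[:2]-H),np.linalg.norm(b[:2]-H))
st=arm.get_state(); p=np.array(st['tcp_pos'][:2]); print('press rel tool',(k['press']-p)@X,(k['press']-p)@Y)
E
```

```text
[ 0.49015276 -0.31768914  0.075     ] [ 0.48612335 -0.32942895  0.        ] 0.3003140259992552 0.3126826853567687
press rel tool 0.09119606852777593 -0.019434951894561854
```

Tumbler is about 0.30 m from the hinge (needs > 0.275). Next I turn the jaw to lie along the door and approach the press point.

>>> carry_out([
  [[0,0,0],[0.11,0,0],0],
  [[0,0,0],[0.22,0,0],0],
  [[0,0,0],[0.33,0,0],0],
  [[0,0,0],[0.44,0,0],0],
  [[0,0,0],[0.547,0,0],0],
])

```text
t: 6.55
tcp_pos: [0.4894, -0.2206, 0.184]
orientation: [[-0.002, 0.851, -0.525], [0.001, -0.525, -0.851], [-1.0, -0.002, -0.0]]
wrist_force: [-0.1, 0.1, -0.5]
finger_gap: -0.0001
```

>>> carry_out([
  [[0,0,0],[0.11,0,0],0],
  [[0,0,0],[0.22,0,0],0],
  [[0,0,0],[0.33,0,0],0],
  [[0,0,0],[0.44,0,0],0],
  [[0,0,0],[0.547,0,0],0],
])

```text
t: 6.97
tcp_pos: [0.4894, -0.2206, 0.184]
orientation: [[-0.002, 0.454, -0.891], [0.001, -0.891, -0.454], [-1.0, -0.002, 0.001]]
wrist_force: [0.1, 0.1, -0.6]
finger_gap: 0.0002
```

>>> carry_out([
  [[0,0,0],[0.11,0,0],0],
  [[0,0,0],[0.22,0,0],0],
  [[0,0,0],[0.33,0,0],0],
  [[0,0,0],[0.44,0,0],0],
  [[0,0,0],[0.547,0,0],0],
])

```text
t: 7.38
tcp_pos: [0.4894, -0.2207, 0.184]
orientation: [[-0.002, -0.076, -0.997], [0.001, -0.997, 0.075], [-1.0, -0.001, 0.002]]
wrist_force: [0.4, 0.5, -0.4]
finger_gap: 0.0
```

>>> carry_out([
  [[1.5,0.5,-1.5],[0,0,0],0],
  [[3,1,-3],[0,0,0],0],
  [[4.5,1.5,-4.5],[0,0,0],0],
  [[5.5,1.9,-5.8],[0,0,0],0],
  [[5.5,1.9,-6],[0,0,0],0],
])

```text
t: 7.8
tcp_pos: [0.5483, -0.244, 0.1265]
orientation: [[-0.004, -0.07, -0.998], [0.003, -0.998, 0.07], [-1.0, -0.002, 0.004]]
wrist_force: [-1.9, 0.5, -0.0]
finger_gap: -0.0002
```

```bash
python3 - <<'E'
from h import *
k=np.load('cup.npz')
st=arm.get_state(); p=np.array(st['tcp_pos'][:2]); print('press rel tool',(k['press']-p)@k['X'],(k['press']-p)@k['Y'],np.round(st['orientation'],3),st['wrist_force'])
a=snap('scene','sc4')['color'];c=a[60:270,140:420]; cv2.imwrite('pics/v4.png',cv2.resize(c,(800,600),interpolation=cv2.INTER_CUBIC))
E
```

```text
press rel tool 0.03298017209209038 -0.0010238682667693376 [[-0.004 -0.07  -0.998]
 [ 0.003 -0.998  0.07 ]
 [-1.    -0.002  0.004]] [-1.90117955  0.52136738 -0.01751425]
```

View pics/v4.png

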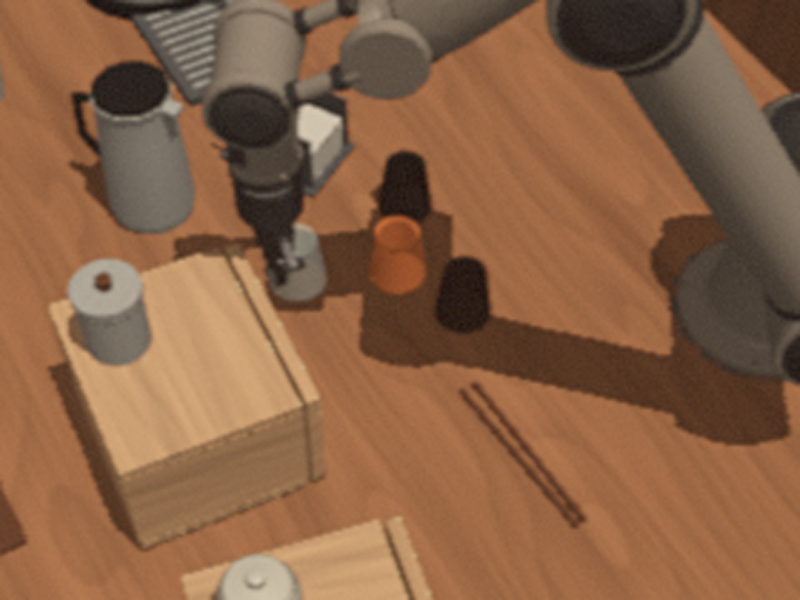

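The fingers are in front of the door near its free edge (about (285,270)), above and clear of the tumbler. I'll creep in.

>>> carry_out([
  [[-0.6,0,-0.4],[0,0,0],0],
  [[-0.6,0,-0.8],[0,0,0],0],
  [[-0.6,0,-1.2],[0,0,0],0],
  [[-0.6,0,-1.5],[0,0,0],0],
  [[-0.6,0,-1.5],[0,0,0],0],
])

```text
t: 8.27
tcp_pos: [0.5639, -0.2466, 0.1369]
orientation: [[0.001, -0.071, -0.997], [-0.001, -0.997, 0.071], [-1.0, 0.001, -0.001]]
wrist_force: [0.4, -0.3, 0.5]
finger_gap: 0.0003
```

>>> carry_out([
  [[0,0,-0.1],[0,0,0],0],
  [[0,0,-0.2],[0,0,0],0],
  [[0,0,-0.3],[0,0,0],0],
  [[0,0,-0.4],[0,0,0],0],
  [[0,0,-0.4],[0,0,0],0],
])

```text
t: 8.68
tcp_pos: [0.5674, -0.247, 0.1363]
orientation: [[0.0, -0.071, -0.997], [-0.0, -0.997, 0.071], [-1.0, 0.0, -0.0]]
wrist_force: [1.5, -0.0, -0.0]
finger_gap: 0.0001
```

>>> carry_out([
  [[0,0,-0.1],[0,0,0],0],
  [[0,0,-0.2],[0,0,0],0],
  [[0,0,-0.3],[0,0,0],0],
  [[0,0,-0.3],[0,0,0],0],
])

```text
t: 9.02
tcp_pos: [0.57, -0.2472, 0.1362]
orientation: [[-0.001, -0.071, -0.997], [0.0, -0.997, 0.071], [-1.0, 0.0, 0.001]]
wrist_force: [-2.7, 0.4, 0.6]
finger_gap: -0.0001
```

>>> carry_out([
  [[0,0,-0.1],[0,0,0],0],
  [[0,0,-0.2],[0,0,0],0],
  [[0,0,-0.3],[0,0,0],0],
  [[0,0,-0.3],[0,0,0],0],
])

```text
t: 9.35
tcp_pos: [0.573, -0.2475, 0.1362]
orientation: [[-0.001, -0.071, -0.997], [-0.0, -0.997, 0.071], [-1.0, 0.0, 0.001]]
wrist_force: [-5.9, -1.3, 1.2]
finger_gap: 0.0003
```

>>> carry_out([
  [[0,0,-0.05],[0,0,0],0],
  [[0,0,-0.1],[0,0,0],0],
  [[0,0,-0.1],[0,0,0],0],
])

```text
t: 9.6
tcp_pos: [0.5733, -0.2475, 0.1362]
orientation: [[-0.002, -0.071, -0.997], [0.0, -0.997, 0.071], [-1.0, -0.0, 0.002]]
wrist_force: [-8.1, -0.3, 2.7]
finger_gap: -0.0
```

>>> carry_out([
  [[0,0,2],[0,0,0],0],
  [[0,0,5],[0,0,0],0],
  [[-1,0,8],[0,0,0],0],
  [[-4,0,11],[0,0,0],0],
  [[-7,0,12],[0,0,0],0],
])

```text
t: 10.02
tcp_pos: [0.4514, -0.2376, 0.2057]
orientation: [[-0.004, -0.072, -0.997], [0.003, -0.997, 0.072], [-1.0, -0.003, 0.004]]
wrist_force: [0.6, 0.0, -0.7]
finger_gap: -0.0002
```

>>> carry_out([
  [[-2,2,0],[0,0,0],0],
  [[-2,4,0],[0,0,0],0],
  [[-2,6,0],[0,0,0],0],
  [[-2,8,0],[0,0,0],0],
  [[-2,8,0],[0,0,0],0],
])

```text
t: 10.43
tcp_pos: [0.4494, -0.322, 0.2267]
orientation: [[0.003, -0.073, -0.997], [-0.003, -0.997, 0.073], [-1.0, 0.003, -0.003]]
wrist_force: [0.8, -0.2, 0.6]
finger_gap: -0.0005
```

```bash
python3 - <<'E'
from h import *
b=snap('top','top5')['color'][90:290,255:455]
a=snap('scene','sc5')['color'][90:290,150:350]
cv2.imwrite('pics/v5.png',cv2.resize(np.hstack([a,b]),(800,400),interpolation=cv2.INTER_CUBIC)); print(arm.get_state()['tcp_pos'])
E
```

```text
[ 0.44927287 -0.31895928  0.22620217]
```

View pics/v5.png

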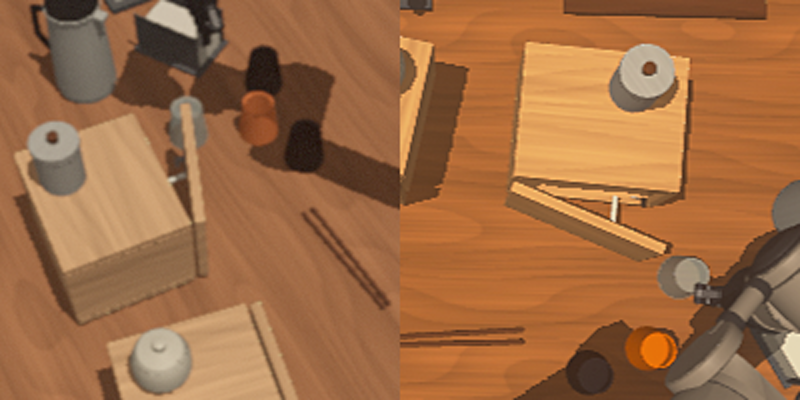

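Door is ajar: in the top crop its free corner is at about (670,245), with the white plunger at (615,207). The tumbler stands upright beside the swing at (685,277).

```bash
python3 - <<'E'
from h import *
k=np.load('cup.npz'); g=load('top5'); H,X,Y=k['H'],k['X'],k['Y']
for n,u,v,z in[('free inner',670,244,.168),('free outer',658,251,.168),('hinge outer',513,188,.168),('tum top',690,274,.075)]:
  q=ray(g,255+(u-400)/2-.25,90+v/2-.25,z)[:2]; r=q-H; print(n,q.round(4),'cup XY rel hinge',(r@X).round(4),(r@Y).round(4),np.linalg.norm(r).round(4),np.arctan2(-r@X,-r@Y).round(3))
p=np.array(arm.get_state()['tcp_pos'][:2])-H; print('tcp rel hinge',p@X,p@Y)
E
```

```text
free inner [ 0.5282 -0.2659] cup XY rel hinge -0.0676 -0.2282 0.238 0.288
free outer [ 0.5178 -0.2488] cup XY rel hinge -0.0792 -0.2118 0.2261 0.358
hinge outer [ 0.603  -0.0406] cup XY rel hinge -0.0087 0.0018 0.0089 1.772
tum top [ 0.4917 -0.3212] cup XY rel hinge -0.1001 -0.2859 0.3029 0.337
tcp rel hinge -0.14258586028329 -0.2866189557580538
```

Door angle is about 0.29, and the tumbler is at r≈0.303. I'll insert the finger into the gap from above, then follow the arc.

>>> carry_out([
  [[0,-1.5,-2.3],[0,0,0],0],
  [[0,-3,-4.6],[0,0,0],0],
  [[0,-4.6,-6.9],[0,0,0],0],
  [[0,-6.2,-9.2],[0,0,0],0],
  [[0,-7.7,-11.5],[0,0,0],0],
])

```text
t: 10.95
tcp_pos: [0.5705, -0.2477, 0.2264]
orientation: [[0.001, -0.07, -0.998], [0.0, -0.998, 0.07], [-1.0, -0.001, -0.001]]
wrist_force: [-0.1, -0.3, 0.1]
finger_gap: 0.0
```

>>> carry_out([
  [[0,0,0],[0,0,0],0],
  [[1.0,0,0],[0,0,0],0],
  [[2,0,0],[0,0,0],0],
  [[3,0,0],[0,0,0],0],
  [[4,0,0],[0,0,0],0],
])

```text
t: 11.37
tcp_pos: [0.568, -0.2502, 0.1848]
orientation: [[-0.001, -0.072, -0.997], [0.001, -0.997, 0.072], [-1.0, -0.001, 0.001]]
wrist_force: [0.3, 0.2, 0.3]
finger_gap: -0.0001
```

```bash
python3 - <<'E'
from h import *
k=np.load('cup.npz'); H,X,Y=k['H'],k['X'],k['Y']; s=arm.get_state()
p=np.array(s['tcp_pos'][:2])-H; print('tcp rel hinge',p@X,p@Y,s['tcp_pos'][2],s['joints'],s['wrist_force'],s['t'])
b=snap('top','top6')['color'][100:260,290:450]
a=snap('scene','sc6')['color'][90:250,150:310]
cv2.imwrite('pics/v6.png',cv2.resize(np.hstack([a,b]),(800,400),interpolation=cv2.INTER_CUBIC))
E
```

```text
tcp rel hinge -0.028941172921894902 -0.20977493197211228 0.18479138053450664 [-5.38339271e-01  5.66604883e-01  1.33043509e+00 -6.45220692e-05
  1.24597765e+00  1.10470544e+00] [0.34856287 0.16238621 0.28625928] 11.3667
```

View pics/v6.png

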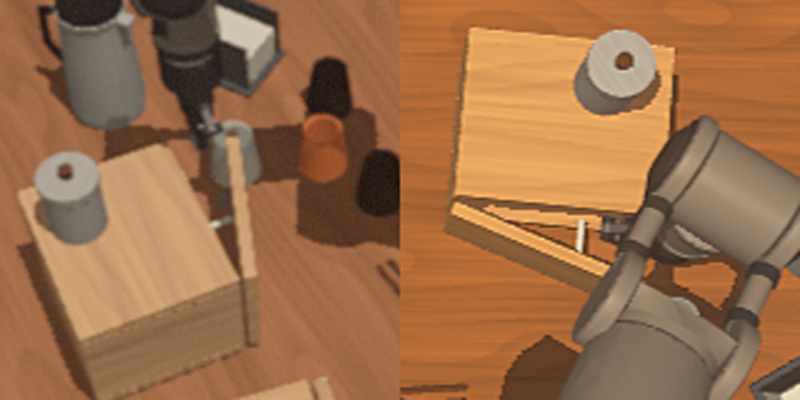

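The finger sits above the gap, behind the door and beside the plunger (top crop (615,228)). Next I'll work out the arc numbers.

```bash
python3 - <<'E'
import numpy as np
# hinge frame (X,Y); tool y=-Y,z=-X at turn 0; tool turn phi about tool x (down) = clockwise
def c(th,r=.195,o=.010): return r*np.array([-np.sin(th),-np.cos(th)])+o*np.array([np.cos(th),-np.sin(th)])
prev=np.array([-.029,-.210]); ph=0
ths=[.25+.0525*i for i in range(1,26)]
for j in range(0,25,5):
  rows=[]
  for th in ths[j:j+5]:
    d=c(th)-prev; a=[-d[1],-d[0]]  # in tool y,z at turn 0
    # after turn ph about x: tool y' = cos*y+sin*z ; z'=-sin*y+cos*z
    y=a[0]*np.cos(ph)+a[1]*np.sin(ph); z=-a[0]*np.sin(ph)+a[1]*np.cos(ph)
    rows.append([[0,round(100*y,1),round(100*z,1)],[round(max(th-.2,0)*1.0-ph,3),0,0],0])
  print(rows); prev=c(ths[j+4]); ph=ths[j+4]-.2
E
```

```text
[[[0, np.float64(-2.1), np.float64(2.0)], [0.102, 0, 0], 0], [[0, np.float64(-2.4), np.float64(2.9)], [0.155, 0, 0], 0], [[0, np.float64(-2.7), np.float64(3.9)], [0.207, 0, 0], 0], [[0, np.float64(-3.1), np.float64(4.9)], [0.26, 0, 0], 0], [[0, np.float64(-3.5), np.float64(5.8)], [0.312, 0, 0], 0]]
[[[0, np.float64(-0.2), np.float64(1.0)], [0.052, 0, 0], 0], [[0, np.float64(-0.4), np.float64(2.0)], [0.105, 0, 0], 0], [[0, np.float64(-0.7), np.float64(3.0)], [0.157, 0, 0], 0], [[0, np.float64(-1.0), np.float64(4.0)], [0.21, 0, 0], 0], [[0, np.float64(-1.4), np.float64(4.9)], [0.263, 0, 0], 0]]
[[[0, np.float64(-0.2), np.float64(1.0)], [0.052, 0, 0], 0], [[0, np.float64(-0.4), np.float64(2.0)], [0.105, 0, 0], 0], [[0, np.float64(-0.7), np.float64(3.0)], [0.157, 0, 0], 0], [[0, np.float64(-1.0), np.float64(4.0)], [0.21, 0, 0], 0], [[0, np.float64(-1.4), np.float64(4.9)], [0.263, 0, 0], 0]]
[[[0, np.float64(-0.2), np.float64(1.0)], [0.052, 0, 0], 0], [[0, np.float64(-0.4), np.float64(2.0)], [0.105, 0, 0], 0], [[0, np.float64(-0.7), np.float64(3.0)], [0.157, 0, 0], 0], [[0, np.float64(-1.0), np.float64(4.0)], [0.21, 0, 0], 0], [[0, np.float64(-1.4), np.float64(4.9)], [0.262, 0, 0], 0]]
[[[0, np.float64(-0.2), np.float64(1.0)], [0.052, 0, 0], 0], [[0, np.float64(-0.4), np.float64(2.0)], [0.105, 0, 0], 0], [[0, np.float64(-0.7), np.float64(3.0)], [0.157, 0, 0], 0], [[0, np.float64(-1.0), np.float64(4.0)], [0.21, 0, 0], 0], [[0, np.float64(-1.4), np.float64(4.9)], [0.262, 0, 0], 0]]
```

>>> carry_out([
  [[1.5,0,0],[0,0,0],0],
  [[3,0,0],[0,0,0],0],
  [[4.2,0,0],[0,0,0],0],
  [[4.8,0,0],[0,0,0],0],
  [[4.8,0,0],[0,0,0],0],
])

```text
t: 11.88
tcp_pos: [0.5682, -0.2501, 0.137]
orientation: [[-0.002, -0.072, -0.997], [0.001, -0.997, 0.072], [-1.0, -0.001, 0.002]]
wrist_force: [0.4, 0.8, 0.5]
finger_gap: 0.0003
```

>>> carry_out([
  [[0,-2.1,2.0],[0.102,0,0],0],
  [[0,-2.4,2.9],[0.155,0,0],0],
  [[0,-2.7,3.9],[0.207,0,0],0],
  [[0,-3.1,4.9],[0.26,0,0],0],
  [[0,-3.5,5.8],[0.312,0,0],0],
])

```text
t: 12.3
tcp_pos: [0.5138, -0.2113, 0.1396]
orientation: [[0.002, -0.377, -0.926], [-0.001, -0.926, 0.377], [-1.0, 0.0, -0.002]]
wrist_force: [0.2, -1.2, -0.0]
finger_gap: 0.0001
```

>>> carry_out([
  [[0,-0.2,1.0],[0.052,0,0],0],
  [[0,-0.4,2.0],[0.105,0,0],0],
  [[0,-0.7,3.0],[0.157,0,0],0],
  [[0,-1.0,4.0],[0.21,0,0],0],
  [[0,-1.4,4.9],[0.263,0,0],0],
])

```text
t: 12.72
tcp_pos: [0.4736, -0.1801, 0.1395]
orientation: [[0.002, -0.605, -0.796], [-0.001, -0.796, 0.605], [-1.0, -0.0, -0.003]]
wrist_force: [-0.0, -0.6, 0.7]
finger_gap: -0.0001
```

```bash
python3 - <<'E'
from h import *
k=np.load('cup.npz'); H,X,Y=k['H'],k['X'],k['Y']; s=arm.get_state()
p=np.array(s['tcp_pos'][:2])-H; print('tcp rel hinge',p@X,p@Y,np.arctan2(-p@X,-p@Y),s['joints'],s['wrist_force'],s['t'])
E
```

```text
tcp rel hinge -0.12800378421427824 -0.14639809416673055 0.7184641030923002 [-5.14634920e-01  4.21515979e-01  1.72524942e+00 -2.17745489e-04
  9.92271979e-01  1.70563347e+00] [-0.01888213 -0.61162669  0.66448963] 12.7167
```

Tracking as planned with small forces, so I'll continue and then back away and up.

>>> carry_out([
  [[0,-0.2,1.0],[0.052,0,0],0],
  [[0,-0.4,2.0],[0.105,0,0],0],
  [[0,-0.7,3.0],[0.157,0,0],0],
  [[0,-1.0,4.0],[0.21,0,0],0],
  [[0,-1.4,4.9],[0.263,0,0],0],
])

```text
t: 13.13
tcp_pos: [0.443, -0.1392, 0.1395]
orientation: [[0.002, -0.791, -0.612], [-0.001, -0.612, 0.791], [-1.0, -0.001, -0.002]]
wrist_force: [-0.5, -0.4, 0.0]
finger_gap: 0.0003
```

>>> carry_out([
  [[0,-0.2,1.0],[0.052,0,0],0],
  [[0,-0.4,2.0],[0.105,0,0],0],
  [[0,-0.7,3.0],[0.157,0,0],0],
  [[0,-1.0,4.0],[0.21,0,0],0],
  [[0,-1.4,4.9],[0.262,0,0],0],
])

```text
t: 13.55
tcp_pos: [0.4241, -0.0918, 0.1394]
orientation: [[0.002, -0.922, -0.386], [-0.001, -0.386, 0.922], [-1.0, -0.002, -0.002]]
wrist_force: [0.1, -0.7, 0.3]
finger_gap: -0.0001
```

>>> carry_out([
  [[0,-0.2,1.0],[0.052,0,0],0],
  [[0,-0.4,2.0],[0.105,0,0],0],
  [[0,-0.7,2.9],[0.157,0,0],0],
  [[0,-1.0,3.7],[0.21,0,0],0],
  [[0,-1.2,4.3],[0.24,0,0],0],
])

```text
t: 13.97
tcp_pos: [0.4187, -0.0473, 0.1394]
orientation: [[0.002, -0.988, -0.156], [-0.001, -0.156, 0.988], [-1.0, -0.002, -0.001]]
wrist_force: [-0.5, -0.8, -0.2]
finger_gap: 0.0
```

>>> carry_out([
  [[0,0,-0.5],[0,0,0],0],
  [[0,0,-1.5],[0,0,0],0],
  [[0,0,-3],[0,0,0],0],
  [[-2,0,-4],[0,0,0],0],
  [[-5,0,-4],[0,0,0],0],
])

```text
t: 14.38
tcp_pos: [0.4238, -0.0894, 0.1874]
orientation: [[-0.004, -0.987, -0.158], [0.001, -0.158, 0.987], [-1.0, 0.004, 0.001]]
wrist_force: [0.7, -0.9, 0.9]
finger_gap: -0.0002
```

>>> carry_out([
  [[-3,0,0],[0,0,0],0],
  [[-6,0,-2],[0,0,0],0],
  [[-9,0,-5],[0,0,0],0],
  [[-9,0,-8],[0,0,0],0],
  [[-9,0,-11],[0,0,0],0],
])

```text
t: 14.8
tcp_pos: [0.4427, -0.1989, 0.2812]
orientation: [[0.005, -0.987, -0.16], [-0.004, -0.16, 0.987], [-1.0, -0.005, -0.005]]
wrist_force: [-0.1, -0.1, -0.5]
finger_gap: 0.0003
```

```bash
python3 - <<'E'
from h import *
s=arm.get_state();print(s['tcp_pos'],s['wrist_force'],s['t'])
b=snap('top','top7')['color'][70:320,180:460]
a=snap('scene','sc7')['color'][70:320,120:400]
cv2.imwrite('pics/v7.png',cv2.resize(np.hstack([a,b]),(800,357),interpolation=cv2.INTER_CUBIC))
E
```

```text
[ 0.44266386 -0.19889044  0.28122302] [-0.13301844 -0.0588051  -0.47997395] 14.8
```

View pics/v7.png

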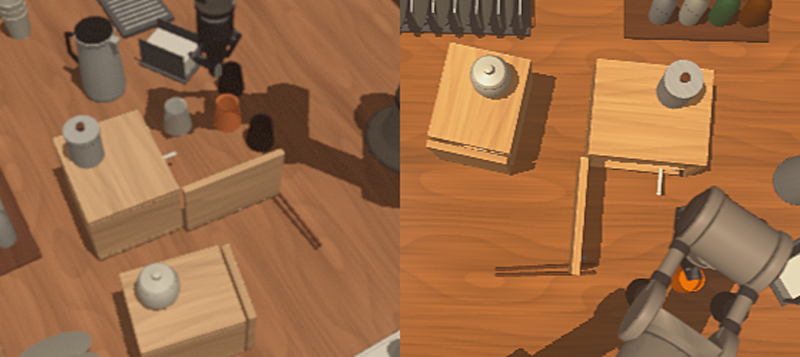

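The door stands out from the cupboard (top crop (585,160) to (576,273)). The tumbler is upright at scene crop (177,117), the narrow door is shut, and the chopsticks are where they were. One numeric check, then I hand in.

```bash
python3 - <<'E'
from h import *
k=np.load('cup.npz'); H,X,Y=k['H'],k['X'],k['Y']; S=1/1.4286
g=load('top7'); s=load('sc7')
f=lambda u,v,z:ray(g,180+(u-400)*S,70+v*S,z)[:2]
d=f(578,273,.168)-f(587,160,.168); print('door angle',np.arctan2(-d@X,-d@Y),np.linalg.norm(d))
t=ray(s,120+175*S,70+104*S,.075)[:2]; print('tumbler',t,np.linalg.norm(t-H))
a=load('top0')['color'].astype(int);b=g['color'].astype(int); df=np.abs(a-b).max(2)
for n,(x0,x1,y0,y1) in dict(tray=(100,172,187,287),caddy=(196,272,98,190),tin=(358,400,108,145),pitcher=(440,505,170,212)).items(): print(n,(df[y0:y1,x0:x1]>40).mean().round(3))
print(order.close_job())
E
```

```text
door angle 1.561042516705321 0.22578482324679028
tumbler [ 0.48879303 -0.3288576 ] 0.3110966379072723
tray 0.0
caddy 0.0
tin 0.0
pitcher 0.0
the job is handed in; nothing more can be done
None
```

I opened the wide cupboard as asked and handed the job in after about 15 s of robot time; the hand-in gives no verdict.

1. **Tumbler:** I slid the clear tumbler about 14 cm to the right, cradled between half-open fingers without gripping it.
2. **Latch:** I pressed the door near its free edge, up to about 8 N. When I backed off, it sprang ajar to about 0.29 rad.
3. **Door:** I pushed it open from behind with the closed fingers, then pulled the arm away and up.

What the last checks showed, all measured from the camera images:

| Check | Result | Needed |
|---|---|---|
| Door angle | about 1.56 rad | above 1.3 rad |
| Tumbler to hinge line | about 0.31 m, upright | above 0.275 m |
| Tray glasses, narrow cupboard with its door and sugar bowl, tin, pitcher | no change in the top view since the start | within 40 mm, narrow door shut |
| Chopsticks | in place to within a pixel or two | within 40 mm |
| Robot | free of contact, wrist force near zero | touching nothing |

I did not measure the coasters; the arm partly hid them in the last top view, and in the scene picture they looked undisturbed. The tumbler readings varied between 0.30 and 0.31 m from one view to another, all above the limit. No check failed.

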